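Trim the vacuum clamp before the braces are glued

TASK

The vacuum clamp for the soundboard needs its set pressure. On the controller with the yellow-rimmed cover, flip the clear cover all the way back so that it stays open by itself, then turn the knob beneath it clockwise until its white pointer points at the red mark. Leave the cover open, and do not touch the other controller with the blue-rimmed cover.

Things in the scene. Friction and masses are not known exactly. Their poses are not given: they have to be found in the camera images.
- vac_unit: The controller to set: fixed grey console 170 (x) x 160 x 40 mm, white top, YELLOW-rimmed clear cover. Origin: centre of its underside, on the bench; x points away from the robot (yaw within 0.35 rad), y left, z up. Positions below: this frame, mm. Cover hinge: the line along y through (80, *, 44), at the rear edge. Red mark: on the top, front left of the knob, at (-23, 21).
- vac_cover (a joint): Hinge of the clear yellow-rimmed cover (rad): 0 shut (start), 2.2 back at its stop. A closed hood 115 (x) x 100 (y) x 53 mm, 0.12 kg, from x = 80 to -35 when shut; hinged at the foot of its rear wall, it tips back away from the robot. The hinge swings freely: released before 1.3 rad it may fall shut; beyond, it falls back to the stop and stays.
- vac_tongue (a point): Grasp point on the cover's yellow tongue: a bar 38 long, 12 wide (y), 16 mm high, sticking out of the middle of its top front edge towards the robot. The point, 26 mm out from the edge, is at (-61, 0, 97) when shut, at (80 - 141 cos a + 53 sin a, 0, 44 + 141 sin a + 53 cos a) at cover angle a. Pinched across y, the tongue can pivot between upright fingers.
- vac_knob (a joint): Knob angle (rad), growing clockwise seen from above; starts at 0 to 0.6; the white pointer is at the red mark at 1.35; end stops at 0 and 2.4. Friction (0.05 N m) keeps it where it is left. In the console frame its grip bar lies at the angle b = 0.7 - value about z from the x axis; the white pointer end is towards the robot, along (-cos b, -sin b).
- vac_grip (a point): Grasp point of the knob, on its vertical axis, at (5, 0, 68). The knob: black skirt of radius 26 mm, its top at z = 50, and on it an upright grip bar 42 long, 14 wide, top at z = 82, to be gripped across the 14 mm. Nothing stands beside it once the cover is open; the open cover leans back from the hinge, 75 mm behind it.
- dust_unit: The other controller, to be left alone: the same console, knob and clear cover but with a BLUE rim and tongue; origin and axes as for the first.
Not all that is in view belongs to the job. Leave any green or orange look-alike of the vac_unit alone.

How it is judged:
By the outcome, as a careful person would: the job done as asked, in the order asked, and still so for the second after the job is handed in, with the robot touching nothing.
It also fails if it takes over 53 s, if anything falls off the work surface, if the arm or the gripper's body presses on something with over 40 N, if the wrist force passes 120 N, or if a joint passes its speed limit or range.

ROBOT

A 7-joint arm with a two-finger parallel gripper is mounted at the origin on the work surface. World frame = base frame: x ahead of the robot, y to its left, z up, the work surface at z = 0. Lengths are in m, angles in rad, forces in N, time in s.
With the tool pointing down it reaches from about 0.4 to 0.9 m from the base axis. Payload 5.5 kg.
Tool frame: the origin (TCP) lies midway between the tips of the shut fingers; the grasp point (between the pads) lies bot.pinch_z behind it (bot.pinch_z is the distance from the TCP to the grasp point, in m); z points along the fingers, y is the direction in which the jaws open and shut (so a half turn about z gives the same grasp; the last joint's range is limited). The gripper opens to 92 mm and grips with 3 to 60 N. Pads are 19 mm wide; open, the fingers measure 130 mm over their backs; the gripper's body (75 mm by 190 mm) begins 47 mm behind the grasp point.
Start: joints at [0.263, 0.501, -0.427, 1.55, 0.221, 1.138, -0.21], TCP at [0.65, 0, 0.227] pointing down, gripper open.
Joint ranges: [-2.88, 2.88], [-0.31, 2.03], [-1.54, 1.56], [0.2, 2.42], [-1.41, 4.55], [0.19, 2.02], [-2.57, 2.57]. Speed limits (rad/s): [2.57, 2.57, 3.14, 3.14, 3.14, 3.14, 3.14].

INTERFACE

Orientations are given as a rotation vector (axis times angle).
In Python, from rig import bot, eyes gives the robot as it stands.
- The arm moves only by the shell command python3 -m pendant 'ROWS' [OPENING]. ROWS is JSON, a list of rows, each a list of 6 numbers: the shift along the world's x, y, z in mm, then the turn, a rotation vector about the world's x, y, z in degrees. In form: [[x, y, z, rx, ry, rz], ...]. A call has 1 to 10 rows; each row shifts and turns the pose as measured when the row begins; what a row does not reach is not made up. A row lasts 1/12 s, in which the tool goes at most 41.7 mm and 7.16 degrees, less where a joint would pass 70% of its speed; a pose out of reach is approached as far as the arm can. A call with a gripper value outside its range is refused whole. OPENING is the finger opening in mm, from 0 to 91.8, set as the call begins (- or left out, the last holds). The fingers move at their own pace and stop on an object; the grip force is fixed at half the most. Time passes only in rows, so rows that do not move let the fingers close. It gives the time, the measured TCP pose, the force and the opening at its end, in the units of the state.
- bot.get_state(): the state, without advancing time (a new reading comes with each control period).
- eyes.get_image(name): name is "scene" or "side" or "wrist"; returns a dict with "frame" (480x640x3 uint8, red, green, blue), "z_map" (480x640 float32, m along the optical axis (not along the pixel's ray), 0 where there is no reading), "mtx" (3x3 intrinsics, pixels), "extrinsics" (4x4, takes a point from camera to world coordinates). Camera axes: x right, y down, z forward; pixel columns grow to the right and rows downward; lengths in m; the calibration is good to about 2 mm. A picture is of the moment at which its call begins.
- bot.close_job(): hands the job in, once; it reports no verdict.
The state is a dict: "t": time; "q": joint angles; "qd": joint speeds; "joint_efforts": joint torques, N m; "ee_pos": TCP position; "tcp_rot": TCP orientation; "contact_force": force on the tool from outside, world axes, zero at the start; "torque": the same for the moment, N m; "finger_gap": opening from 0.0 (shut) to 1.0 (fully open).
Only numpy, scipy, OpenCV 4.12 (cv2) and the standard library are available. Lean on these libraries where they do the work, as an engineer would, in place of code of your own. Each camera call takes 0.05 s, during which the arm holds its last target.

## Working session

There is one attempt and no reset: what is moved stays moved. The work goes in short steps, Python scripts to look and compute and a shell command to move; the robot and the scene stay as the last step left them, time stands still between calls to the robot, and variables do not carry over. Pictures are saved under pics/ and viewed, and the job is handed in when it is done.

```bash
mkdir -p pics
python3 - <<'E'
from rig import bot, eyes
import cv2, numpy as np
print(bot.get_state(), bot.pinch_z)
for n in ["scene","side","wrist"]:
    d=eyes.get_image(n); cv2.imwrite(f"pics/{n}0.png",d["frame"][:,:,::-1]); np.savez(f"pics/{n}0.npz",**d)
    print(n,d["mtx"].tolist(),np.round(d["extrinsics"],3).tolist())
E
```

```text
{'t': 0.0, 'q': array([ 0.26317382,  0.50184796, -0.42677421,  1.55147149,  0.22082695,
        1.13829095, -0.21031396]), 'qd': array([ 1.62504400e-03, -1.75486644e-03, -1.62260082e-03,  1.69151198e-05,
        1.00612592e-03, -1.06647234e-03, -2.04971781e-04]), 'joint_efforts': array([-1.62834690e-04, -5.66597199e+01, -5.81602022e+00, -2.79113513e+01,
       -6.85700797e-02,  3.08415934e-02,  1.78752666e-04]), 'ee_pos': array([ 6.49289914e-01, -4.52918495e-05,  2.25667846e-01]), 'tcp_rot': array([-2.22037069e+00, -2.22052115e+00,  2.13457115e-03]), 'contact_force': array([1.19095682, 0.30918752, 0.00167697]), 'torque': array([-0.00685248, -0.02182859,  0.0194408 ]), 'finger_gap': 0.998424907825253} 0.0188
scene [[609.5572452140385, 0.0, 328.0558723779588], [0.0, 609.5572452140385, 233.4853091890035], [0.0, 0.0, 1.0]] [[-0.848, 0.305, -0.433, 0.939], [0.53, 0.479, -0.7, 0.808], [-0.006, -0.823, -0.568, 0.749], [0.0, 0.0, 0.0, 1.0]]
side [[474.81424700378994, 0.0, 313.2452104103508], [0.0, 474.81424700378994, 233.27776008884956], [0.0, 0.0, 1.0]] [[-0.819, -0.398, 0.414, 0.03], [-0.574, 0.542, -0.614, 0.585], [0.02, -0.74, -0.672, 0.759], [0.0, 0.0, 0.0, 1.0]]
wrist [[372.0250434338806, 0.0, 310.95029375206263], [0.0, 372.0250434338806, 245.8414662107946], [0.0, 0.0, 1.0]] [[1.0, 0.001, -0.001, 0.65], [0.001, -0.967, -0.254, 0.069], [-0.002, 0.254, -0.967, 0.384], [0.0, 0.0, 0.0, 1.0]]
```

View pics/scene0.png

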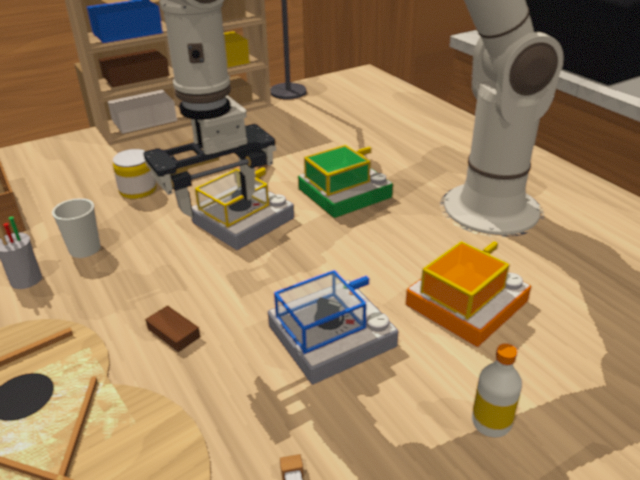

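View pics/side0.png

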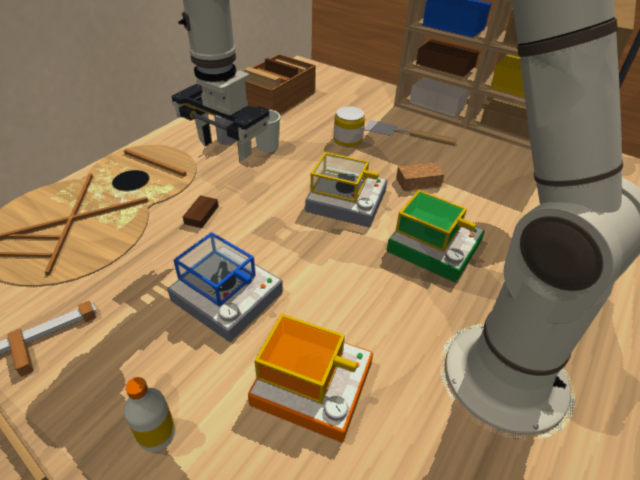

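View pics/wrist0.png

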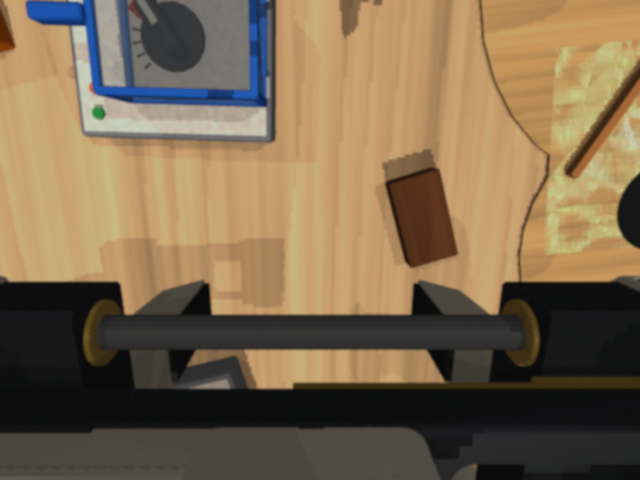

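The yellow-rimmed clear cover on a grey console is at scene (240,205) / side (345,188). The green body (side 435,235) and orange body (side 312,375) are look-alikes, and the blue-rimmed one (side 225,280) is the dust_unit. I'll confirm with a crop and measure its pose.

```bash
cat > h.py <<'E'
import numpy as np, cv2
def cloud(d):
    z=d["z_map"];v,u=np.mgrid[:480,:640];K=d["mtx"]
    p=np.stack([(u-K[0,2])/K[0,0]*z,(v-K[1,2])/K[1,1]*z,z,np.ones_like(z)],-1)@d["extrinsics"].T
    p=p[...,:3]; p[z==0]=np.nan; return p
def proj(d,P):
    P=np.atleast_2d(P);E=np.linalg.inv(d["extrinsics"]);c=P@E[:3,:3].T+E[:3,3]
    q=c@d["mtx"].T; return q[:,:2]/q[:,2:]
E
python3 - <<'E'
from h import *
d=dict(np.load("pics/side0.npz"))
P=cloud(d); 
c=d["frame"][140:240,290:400,::-1]; cv2.imwrite("pics/crop0.png",cv2.resize(c,None,fx=7,fy=6,interpolation=cv2.INTER_CUBIC)[:600,:800])
hsv=cv2.cvtColor(d["frame"],cv2.COLOR_RGB2HSV)
R=np.zeros((480,640),bool);R[140:240,290:392]=1
Z=P[...,2]
top=R&(abs(Z-0.040)<0.006)
print("top n",top.sum())
q=P[top][:,:2]
r=cv2.minAreaRect((q*1000).astype(np.float32)); print(r, cv2.boxPoints(r))
yel=R&(hsv[...,0]>20)&(hsv[...,0]<35)&(hsv[...,1]>150)
y=P[yel]; y=y[~np.isnan(y[:,0])]; print(len(y),np.percentile(y,[2,50,98],axis=0))
for uv in [(372,175),(376,176),(368,174)]: print(uv,P[uv[1],uv[0]])
E
```

```text
top n 1205
((469.1930847167969, -206.94805908203125), (204.66099548339844, 233.4256591796875), 30.7750186920166) [[ 321.5542   -159.02965 ]
 [ 440.9907   -359.58502 ]
 [ 616.832    -254.86647 ]
 [ 497.39548   -54.311096]]
799 [[ 4.35608546e-01 -5.02326352e-01 -4.41122712e-04]
 [ 5.03560920e-01 -2.49696935e-01  9.60857020e-02]
 [ 6.64965257e-01 -1.88989572e-01  1.04106544e-01]]
(372, 175) [ 0.44201411 -0.27012902  0.09962156]
(376, 176) [ 0.43208238 -0.27193537  0.09988024]
(368, 174) [ 0.45010948 -0.26448458  0.10231836]
```

View pics/crop0.png

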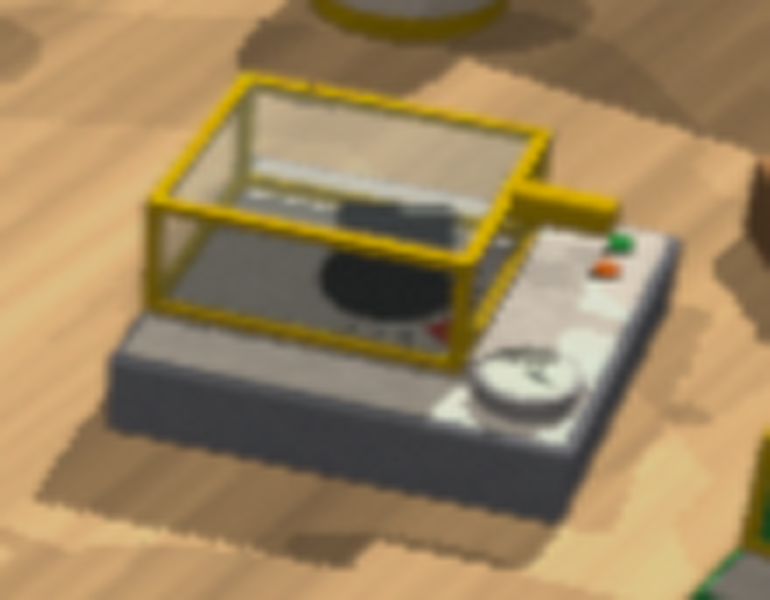

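The crop shows a clear hood with a yellow rim on a grey console, so this is the vac_unit. Next I fit its pose to the corners.

```bash
cat >> h.py <<'E'
def loc2w(p,L):
    L=np.atleast_2d(np.array(L,float))/1000; c,s=np.cos(p[2]),np.sin(p[2])
    return np.stack([p[0]+c*L[:,0]-s*L[:,1],p[1]+s*L[:,0]+c*L[:,1],L[:,2]],1)
E
python3 - <<'E'
from h import *
from scipy.optimize import least_squares
d=dict(np.load("pics/side0.npz"));s=dict(np.load("pics/scene0.npz"))
L=[(-85,80,40),(-85,-80,40),(85,80,40),(-35,50,97),(-35,-50,97),(80,50,97),(80,-50,97)]
uv=np.array([(572,443),(678,238),(112,357),(468,262),(548,130),(155,200),(248,78)])/[7,6]+[290,140]
f=lambda p:(proj(d,loc2w(p,L))-uv).ravel()
r=least_squares(f,[.5,-.25,0],loss='soft_l1'); print(r.x,r.fun.reshape(-1,2).round(1))
o=[]
T=loc2w(r.x,[(-61,0,97),(5,0,68),(0,0,0)]);print(T)
for n,D in (("side",d),("scene",s)):
    im=D["frame"][:,:,::-1].copy()
    for q in proj(D,loc2w(r.x,L+[(-61,0,105),(85,-80,40)])): cv2.circle(im,tuple(int(round(a)) for a in q),1,(255,0,255),-1)
    q=proj(D,T[2:])[0].astype(int); o.append(cv2.resize(im[q[1]-75:q[1]+50,q[0]-65:q[0]+65],(400,400),interpolation=cv2.INTER_CUBIC))
cv2.imwrite("pics/fit0.png",np.hstack(o))
E
```

```text
[ 0.50006567 -0.26053719  0.26328143] [[ 0.6  1.3]
 [ 1.1 -1.5]
 [-1.1 -0.6]
 [ 0.5  0.3]
 [ 0.2  0.1]
 [-0.7  0.2]
 [-0.6 -0.6]]
[[ 0.44116766 -0.27641246  0.097     ]
 [ 0.50489338 -0.25923594  0.068     ]
 [ 0.50006567 -0.26053719  0.        ]]
```

View pics/fit0.png

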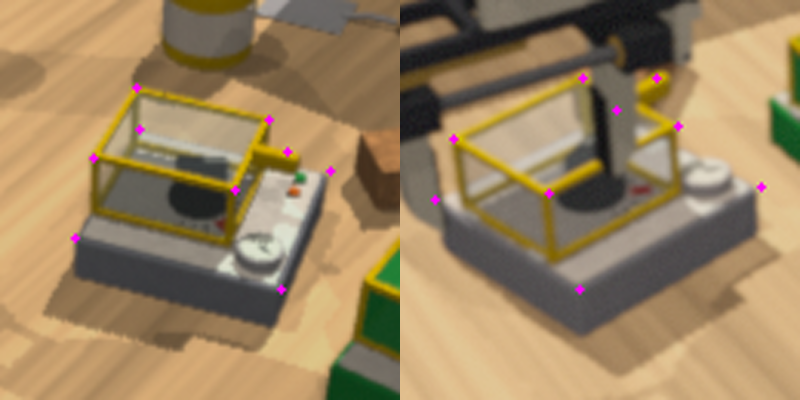

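The fit agrees in both views: origin (0.500, -0.2605), yaw 0.263, residuals about 1 px. The tongue reads about z = 0.10 in the depth map, which also agrees. I'll move over the tongue, grasping 3 mm further out, and turn the jaws by -75°.

```bash
python3 -m pendant '[[-19,-25,0,0,0,-7],[-19,-25,0,0,0,-7],[-19,-25,0,0,0,-7],[-19,-25,0,0,0,-7],[-19,-25,0,0,0,-7],[-19,-25,0,0,0,-7],[-19,-25,0,0,0,-7],[-19,-25,0,0,0,-7],[-19,-25,0,0,0,-7],[-19,-25,0,0,0,-7]]' 91
cat >> h.py <<'E'
def st():
    from rig import bot
    from scipy.spatial.transform import Rotation as R
    s=bot.get_state();m=R.from_rotvec(s["tcp_rot"]).as_matrix()
    p=s["ee_pos"]*1000; o=np.array([500.07,-260.54,0]);c,sn=np.cos(.2633),np.sin(.2633)
    l=p-o; l=np.array([c*l[0]+sn*l[1],-sn*l[0]+c*l[1],l[2]])
    print("t",round(s["t"],2),"tcp",p.round(1),"local",l.round(1),"jaw deg",np.degrees(np.arctan2(m[1,1],m[0,1])).round(1),"zax",m[:,2].round(3),"F",s["contact_force"].round(1),"gap",(s["finger_gap"]*91.8).round(1),"q",s["q"].round(2))
E
python3 -c "from h import *;st()"
```

```text
t: 0.98
ee_pos: [0.4513, -0.2474, 0.2225]
tcp_rot: [-3.093, -0.513, -0.01]
contact_force: [1.0, -0.8, -0.2]
finger_gap: 0.995Traceback (most recent call last):
  File "<string>", line 1, in <module>
    from h import *;st()
                    ~~^^
  File "h.py", line 18, in st
    print("t",round(s["t"],2),"tcp",p.round(1),"local",l.round(1),"jaw deg",np.degrees(np.arctan2(m[1,1],m[0,1])).round(1),"zax",m[:,2].round(3),"F",s["contact_force"].round(1),"gap",(s["finger_gap"]*91.8).round(1),"q",s["q"].round(2))
                                                                                                                                                                                       ^^^^^^^^^^^^^^^^^^^^^^^^^^^^
AttributeError: 'float' object has no attribute 'round'
```

```bash
sed -i 's/(s\["finger_gap"\]\*91.8).round(1)/round(s["finger_gap"]*91.8,1)/' h.py; python3 -m pendant '[[-13,-30,-10,0,0,-4],[0,0,-30,0,0,0],[0,0,-20,0,0,0],[0,0,0,0,0,0]]' 40; python3 -c "from h import *;st()"
```

```text
t: 1.32
ee_pos: [0.4311, -0.2885, 0.1627]
tcp_rot: [3.119, 0.365, 0.011]
contact_force: [-0.8, 0.8, 0.6]
finger_gap: 0.748
t 1.32 tcp [ 431.1 -288.5  162.7] local [-73.9  -9.1 162.7] jaw deg -76.7 zax [ 0.007 -0.    -1.   ] F [-0.8  0.8  0.6] gap 68.7 q [ 0.6   0.31 -0.08  1.95  0.03  0.87 -0.82]
```

```bash
python3 -m pendant '[[7,11,-20,0,0,1.5],[0,0,-15,0,0,0],[0,0,-10,0,0,0],[0,0,0,0,0,0]]' 50; python3 -c "from h import *;st()"
```

```text
t: 1.65
ee_pos: [0.4388, -0.2771, 0.1177]
tcp_rot: [3.115, 0.408, 0.012]
contact_force: [-0.2, 0.8, -0.0]
finger_gap: 0.552
t 1.65 tcp [ 438.8 -277.1  117.7] local [-63.4  -0.  117.7] jaw deg -75.1 zax [ 0.007  0.    -1.   ] F [-0.2  0.8 -0. ] gap 50.7 q [ 0.58  0.38 -0.08  1.99  0.04  0.77 -0.83]
```

```bash
python3 -m pendant '[[0,0,-20,0,0,0],[0,0,-14,0,0,0],[0,0,-4,0,0,0],[0,0,0,0,0,0]]' 50
python3 - <<'E'
from h import *;st()
from rig import eyes
o=[]
for n,r in (("side",(290,130)),("scene",(180,130))):
    f=eyes.get_image(n)["frame"][:,:,::-1]; o.append(cv2.resize(f[r[1]:r[1]+120,r[0]:r[0]+120],(400,400),interpolation=cv2.INTER_CUBIC))
cv2.imwrite("pics/g1.png",np.hstack(o))
E
```

```text
t: 1.98
ee_pos: [0.4422, -0.2774, 0.0824]
tcp_rot: [3.112, 0.411, 0.018]
contact_force: [-0.7, 0.8, 0.7]
finger_gap: 0.545
t 1.98 tcp [ 442.2 -277.4   82.4] local [-60.3  -1.2  82.4] jaw deg -75.0 zax [ 0.012 -0.001 -1.   ] F [-0.7  0.8  0.7] gap 50.1 q [ 0.58  0.44 -0.08  2.    0.05  0.69 -0.84]
```

View pics/g1.png

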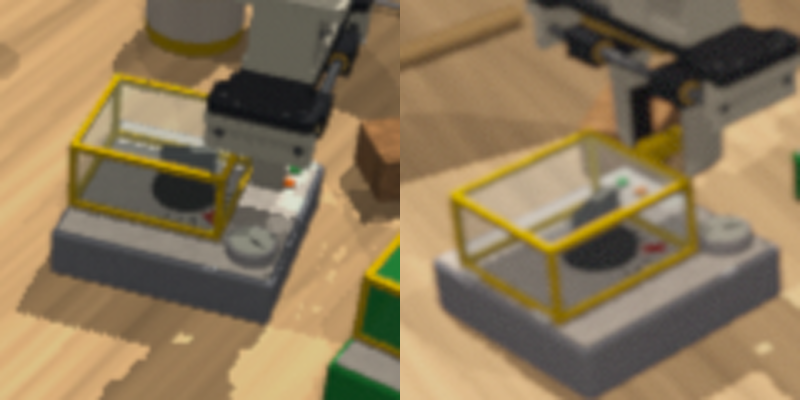

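The fingers straddle the yellow tongue at crop (670,150), clear of the hood. I'll trim the position and close.

```bash
python3 -m pendant '[[-4,0,-3,0,0.5,0],[0,0,0,0,0,0],[0,0,0,0,0,0],[0,0,0,0,0,0],[0,0,0,0,0,0],[0,0,0,0,0,0]]' 0; python3 -c "from h import *;st()"
```

```text
t: 2.58
ee_pos: [0.4401, -0.2779, 0.0838]
tcp_rot: [3.11, 0.41, 0.011]
contact_force: [-2.7, 10.5, 5.4]
finger_gap: 0.158
t 2.58 tcp [ 440.1 -277.9   83.8] local [-62.4  -1.2  83.8] jaw deg -75.0 zax [ 0.007 -0.003 -1.   ] F [-2.7 10.5  5.4] gap 14.5 q [ 0.58  0.43 -0.08  2.    0.05  0.7  -0.84]
```

```bash
python3 -m pendant '[[0,0,-4,0,0,0],[0,0,0,0,0,0],[0,0,0,0,0,0]]' 0; python3 -c "from h import *;st()"
```

```text
t: 2.83
ee_pos: [0.4404, -0.2762, 0.0833]
tcp_rot: [3.112, 0.412, 0.01]
contact_force: [1.8, 0.0, -3.0]
finger_gap: 0.129
t 2.83 tcp [ 440.4 -276.2   83.3] local [-61.7   0.4  83.3] jaw deg -74.9 zax [ 0.007 -0.002 -1.   ] F [ 1.8  0.  -3. ] gap 11.8 q [ 0.58  0.43 -0.08  2.    0.05  0.7  -0.84]
```

```bash
python3 - <<'E'
import numpy as np
X=lambda a:80-141.7*np.cos(a)+58*np.sin(a); Z=lambda a:44+141.7*np.sin(a)+58*np.cos(a)-18.8
for a in np.arange(0,2.11,.1):
    d=X(a+.1)-X(a); print(round(a,1),"loc",X(a).round(1),Z(a).round(1),"step",(d*.9655).round(1),(d*.2603).round(1),(Z(a+.1)-Z(a)).round(1))
E
python3 -m pendant '[[6,2,14,0,0,0],[7,2,13,0,0,0],[8,2,12,0,0,0]]' 0; python3 -c "from h import *;st()"
```

```text
0.0 loc -61.7 83.2 step 6.3 1.7 13.9
0.1 loc -55.2 97.1 step 7.6 2.0 13.1
0.2 loc -47.4 110.2 step 8.8 2.4 12.3
0.3 loc -38.2 122.5 step 9.9 2.7 11.3
0.4 loc -27.9 133.8 step 11.0 3.0 10.2
0.5 loc -16.5 144.0 step 11.9 3.2 9.0
0.6 loc -4.2 153.1 step 12.7 3.4 7.8
0.7 loc 9.0 160.8 step 13.4 3.6 6.4
0.8 loc 22.9 167.3 step 14.0 3.8 5.0
0.9 loc 37.4 172.3 step 14.4 3.9 3.5
1.0 loc 52.2 175.8 step 14.6 3.9 2.0
1.1 loc 67.4 177.8 step 14.8 4.0 0.5
1.2 loc 82.7 178.3 step 14.7 4.0 -1.0
1.3 loc 98.0 177.3 step 14.6 3.9 -2.6
1.4 loc 113.1 174.7 step 14.3 3.8 -4.0
1.5 loc 127.8 170.6 step 13.8 3.7 -5.5
1.6 loc 142.1 165.1 step 13.2 3.6 -6.9
1.7 loc 155.8 158.2 step 12.5 3.4 -8.2
1.8 loc 168.7 150.0 step 11.6 3.1 -9.5
1.9 loc 180.7 140.5 step 10.6 2.9 -10.6
2.0 loc 191.7 129.9 step 9.6 2.6 -11.7
2.1 loc 201.6 118.2 step 8.4 2.3 -12.6
t: 3.08
ee_pos: [0.4598, -0.2711, 0.1206]
tcp_rot: [3.113, 0.408, 0.006]
contact_force: [2.2, -0.2, -6.2]
finger_gap: 0.128
t 3.08 tcp [ 459.8 -271.1  120.6] local [-41.6   0.3 120.6] jaw deg -75.1 zax [ 0.004 -0.002 -1.   ] F [ 2.2 -0.2 -6.2] gap 11.7 q [ 0.55  0.4  -0.09  1.95  0.05  0.79 -0.87]
```

```bash
python3 -m pendant '[[10,3,10,0,0,0],[11,3,10,0,0,0],[12,3,8,0,0,0],[12,3,7,0,0,0]]' 0; python3 -c "from h import *;st()"
```

```text
t: 3.42
ee_pos: [0.4962, -0.2614, 0.1553]
tcp_rot: [-3.115, -0.401, 0.021]
contact_force: [-4.0, -0.4, 1.0]
finger_gap: 0.129
t 3.42 tcp [ 496.2 -261.4  155.3] local [ -3.9   0.2 155.3] jaw deg -75.3 zax [-0.013 -0.001 -1.   ] F [-4.  -0.4  1. ] gap 11.8 q [ 0.5   0.4  -0.09  1.84  0.05  0.91 -0.93]
```

```bash
python3 -m pendant '[[13,3.5,7,0,-0.5,0],[14,3.5,5,0,-0.5,0],[14,4,4,0,0,0],[14.5,4,3,0,0,0],[15,4,1,0,0,0]]' 0; python3 -c "from h import *;st()"
```

```text
t: 3.83
ee_pos: [0.5599, -0.2446, 0.1781]
tcp_rot: [3.117, 0.393, -0.019]
contact_force: [-3.9, 1.1, 8.6]
finger_gap: 0.125
t 3.83 tcp [ 559.9 -244.6  178.1] local [ 6.190e+01 -1.000e-01  1.781e+02] jaw deg -75.6 zax [-0.012 -0.002 -1.   ] F [-3.9  1.1  8.6] gap 11.5 q [ 0.44  0.46 -0.1   1.7   0.06  1.   -1.  ]
```

```bash
python3 -m pendant '[[15,4,0,0,-0.5,0],[15,4,-1,0,-0.5,0],[15,4,-3,0,0,0],[14,4,-4,0,0,0],[14,4,-5,0,0,0]]' 0
python3 - <<'E'
from h import *;st()
from rig import eyes
o=[]
for n,r in (("side",(250,80)),("scene",(140,90))):
    f=eyes.get_image(n)["frame"][:,:,::-1]; o.append(cv2.resize(f[r[1]:r[1]+160,r[0]:r[0]+160],(400,400),interpolation=cv2.INTER_CUBIC))
cv2.imwrite("pics/g2.png",np.hstack(o))
E
```

```text
t: 4.25
ee_pos: [0.6356, -0.2246, 0.1683]
tcp_rot: [3.113, 0.393, 0.007]
contact_force: [-3.1, -2.2, -0.4]
finger_gap: 0.129
t 4.25 tcp [ 635.6 -224.6  168.3] local [140.2  -0.5 168.3] jaw deg -75.6 zax [ 0.005 -0.004 -1.   ] F [-3.1 -2.2 -0.4] gap 11.9 q [ 0.37  0.56 -0.1   1.55  0.07  1.03 -1.07]
```

View pics/g2.png

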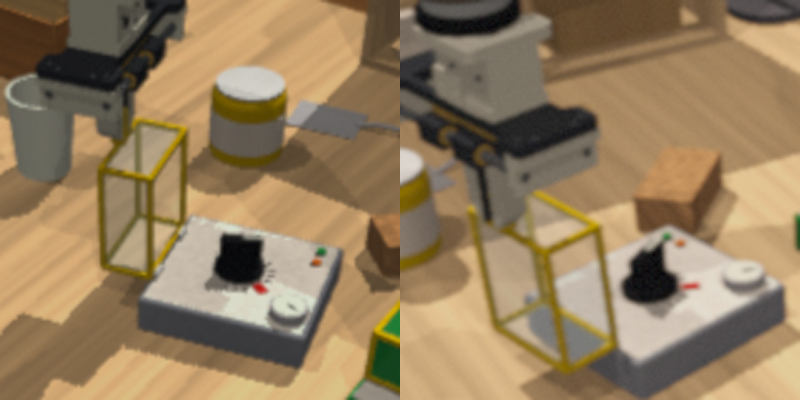

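Cover is at about 1.6 rad, held by the tongue. I'll lower it further before letting go.

```bash
python3 -m pendant '[[13,3.5,-6,0,0,0],[13,3.5,-8,0,0,0],[12,3,-9,0,0,0],[11,3,-10,0,0,0],[10,3,-11,0,0,0]]' 0; python3 -c "from h import *;st()"
```

```text
t: 4.77
ee_pos: [0.6954, -0.2087, 0.1244]
tcp_rot: [3.113, 0.391, 0.006]
contact_force: [-1.4, -1.8, 1.9]
finger_gap: 0.132
t 4.77 tcp [ 695.4 -208.7  124.4] local [202.1  -0.8 124.4] jaw deg -75.7 zax [ 0.004 -0.003 -1.   ] F [-1.4 -1.8  1.9] gap 12.1 q [ 0.32  0.7  -0.1   1.43  0.08  1.02 -1.12]
```

```bash
python3 -m pendant '[[0,0,0,0,0,0],[0,0,0,0,0,0],[0,0,0,0,0,0],[0,0,0,0,0,0],[0,0,15,0,0,0],[0,0,25,0,0,0],[0,0,30,0,0,0],[0,0,30,0,0,0],[0,0,30,0,0,0]]' 50
python3 - <<'E'
from h import *;st()
from rig import eyes
o=[]
for n,r in (("side",(250,80)),("scene",(140,90))):
    f=eyes.get_image(n)["frame"][:,:,::-1]; o.append(cv2.resize(f[r[1]:r[1]+160,r[0]:r[0]+160],(400,400),interpolation=cv2.INTER_CUBIC))
cv2.imwrite("pics/g3.png",np.hstack(o))
E
```

```text
t: 5.52
ee_pos: [0.6876, -0.206, 0.2517]
tcp_rot: [-3.112, -0.391, 0.018]
contact_force: [0.3, -0.5, 0.2]
finger_gap: 0.547
t 5.52 tcp [ 687.6 -206.   251.7] local [195.2   3.9 251.7] jaw deg -75.7 zax [-0.012  0.004 -1.   ] F [ 0.3 -0.5  0.2] gap 50.2 q [ 0.32  0.58 -0.1   1.32  0.06  1.25 -1.11]
```

View pics/g3.png

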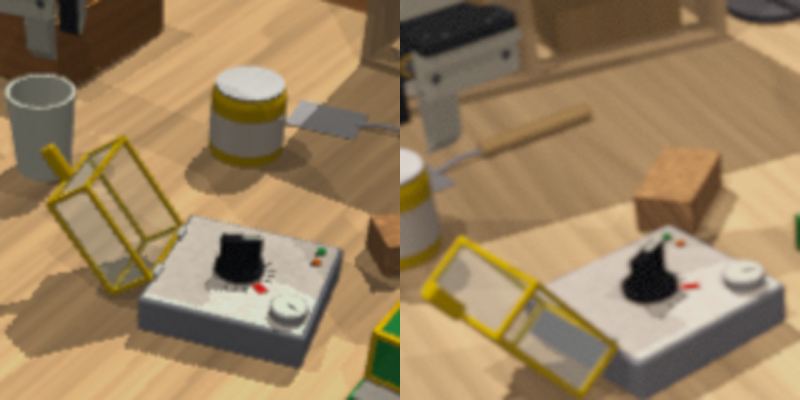

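Cover rests back against its stop (yellow frame at side crop (115,215)). Next I move above the knob and read its angle with the wrist camera.

```bash
python3 -m pendant '[[-20,-6,0,0,-0.5,4],[-30,-9,0,0,0,4],[-30,-9,0,0,0,4],[-30,-9,0,0,0,4],[-30,-9,0,0,0,4],[-22,-6,0,0,0,4],[0,0,0,0,0,0]]' 55
python3 - <<'E'
from h import *;st()
from rig import eyes
d=eyes.get_image("wrist");np.savez("pics/w1.npz",**d);cv2.imwrite("pics/w1.png",d["frame"][:,:,::-1])
E
```

```text
t: 6.2
ee_pos: [0.5247, -0.2546, 0.2707]
tcp_rot: [2.951, 1.063, 0.036]
contact_force: [-0.7, -0.7, -0.4]
finger_gap: 0.596
t 6.2 tcp [ 524.7 -254.6  270.7] local [ 25.3  -0.7 270.7] jaw deg -50.4 zax [ 0.023  0.003 -1.   ] F [-0.7 -0.7 -0.4] gap 54.7 q [ 0.56  0.3  -0.18  1.7   0.05  1.12 -0.51]
```

View pics/w1.png

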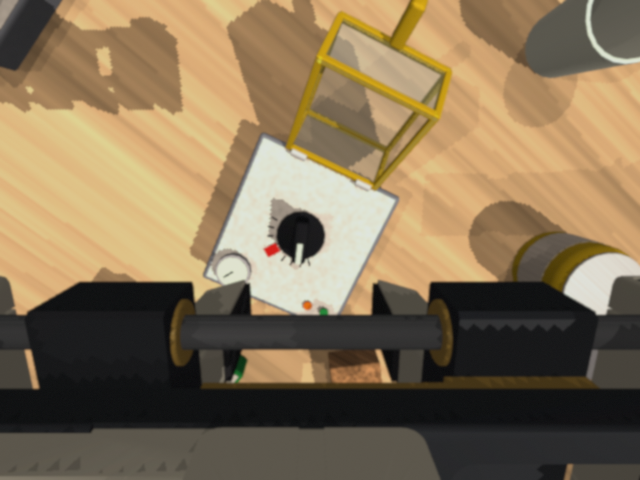

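Run:
```python
from h import *
d=dict(np.load("pics/w1.npz"))
p=[.50007,-.26054,.2633]
im=d["frame"][:,:,::-1].copy()
cr=cv2.resize(im[190:290,255:355],(600,600),interpolation=cv2.INTER_CUBIC)
cv2.imwrite("pics/w1c.png",cr)
K=d["mtx"];E=d["extrinsics"]
def ray(u,z):
    r=E[:3,:3]@np.linalg.inv(K)@[u[0],u[1],1]; t=(z-E[2,3])/r[2]; w=E[:3,3]+t*r
    l=(w[:2]-p[:2])*1000;c,s=np.cos(p[2]),np.sin(p[2]); return np.round([c*l[0]+s*l[1],-s*l[0]+c*l[1]],1)
for n,u,z in (("RL",(262,135),.04),("RR",(398,198),.04),("FL",(204,275),.04),("mark",(272,250),.04),("hingeL",(288,149),.044),("hingeR",(375,187),.044)): print(n,ray(u,z))
print("exp corners 85/80; mark -23,21; knob top expected px",proj(d,loc2w(p,[(5,0,82),(5,0,50)])))
for v in (0,.2,.4,.6):
    b=.7-v; print(v,proj(d,loc2w(p,[(5-21*np.cos(b),-21*np.sin(b),82),(5+21*np.cos(b),21*np.sin(b),82)])).round(1).tolist())
```

```text
RL [84.3 77.6]
RR [ 85.1 -76.5]
FL [-77.9  78.3]
mark [-21.2  21.6]
hingeL [82.7 48.2]
hingeR [ 85.2 -48.5]
exp corners 85/80; mark -23,21; knob top expected px [[299.4920337  245.66870778]
 [300.03877333 238.48776734]]
0 [[305.4, 265.8], [293.4, 225.0]]
0.2 [[301.2, 266.5], [297.8, 224.2]]
0.4 [[296.9, 266.4], [302.2, 224.3]]
0.6 [[292.7, 265.5], [306.5, 225.3]]
```

View pics/w1c.png

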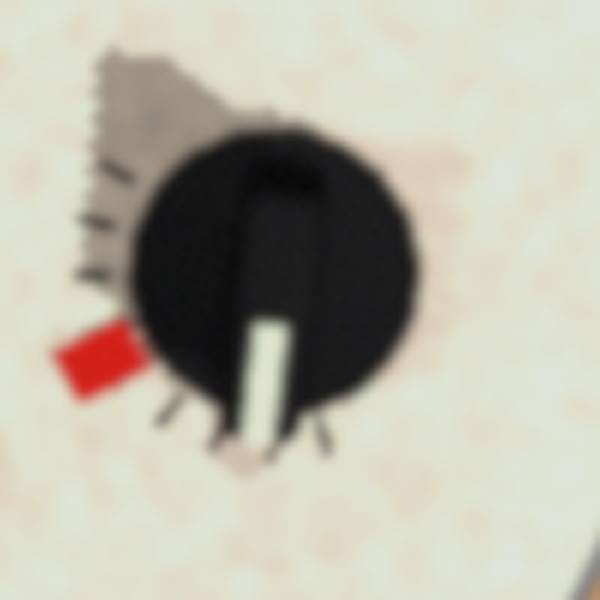

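The wrist view shows the pointer at image (298,264) and the knob value at about 0.36 rad; mark, hinge and corners agree with the fit within 2–3 mm. Target jaw angle is -55.4° to grip and about -112° at the mark. Descending.

```bash
python3 -m pendant '[[-18,-4,-25,0,1.3,-4],[0,0,-30,0,0,0],[0,0,-30,0,0,0],[0,0,-25,0,0,0],[0,0,0,0,0,0]]' 50; python3 -c "from h import *;st()"
```

```text
t: 6.67
ee_pos: [0.5156, -0.2579, 0.1669]
tcp_rot: [2.986, 0.941, 0.028]
contact_force: [-0.7, -0.3, 0.2]
finger_gap: 0.546
t 6.67 tcp [ 515.6 -257.9  166.9] local [ 15.7  -1.5 166.9] jaw deg -55.0 zax [ 0.02  -0.004 -1.   ] F [-0.7 -0.3  0.2] gap 50.2 q [ 0.55  0.4  -0.16  1.82  0.07  0.91 -0.6 ]
```

```bash
python3 -m pendant '[[-10,-1,-20,0,1,0],[-1,0,-25,0,0.5,0],[0,0,-20,0,0,0],[0,0,0,0,0,0]]' 50
python3 - <<'E'
from h import *;st()
from rig import eyes
o=[]
for n,r in (("side",(260,100)),("scene",(160,120))):
    f=eyes.get_image(n)["frame"][:,:,::-1]; o.append(cv2.resize(f[r[1]:r[1]+140,r[0]:r[0]+140],(400,400),interpolation=cv2.INTER_CUBIC))
cv2.imwrite("pics/g4.png",np.hstack(o))
E
```

```text
t: 7.0
ee_pos: [0.5116, -0.2576, 0.1058]
tcp_rot: [2.99, 0.942, 0.0]
contact_force: [-1.0, 1.1, 0.1]
finger_gap: 0.545
t 7.0 tcp [ 511.6 -257.6  105.8] local [ 11.9  -0.2 105.8] jaw deg -55.0 zax [ 0.002 -0.006 -1.   ] F [-1.   1.1  0.1] gap 50.0 q [ 0.53  0.48 -0.15  1.86  0.1   0.81 -0.63]
```

View pics/g4.png

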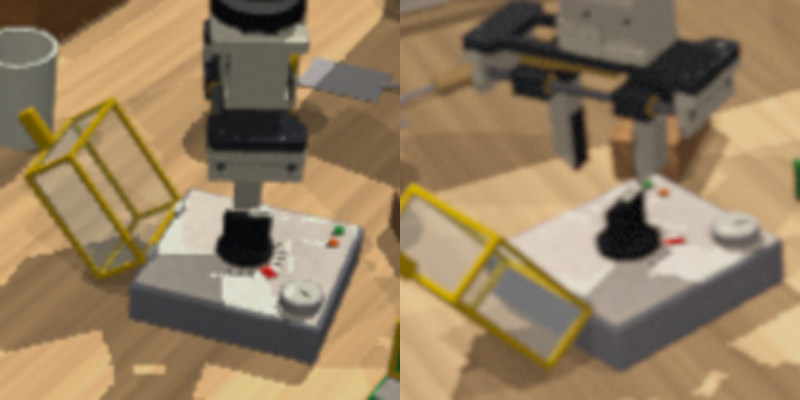

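```bash
python3 -m pendant '[[-8,-2,-15,-0.2,0,-0.5],[-2,0,-15,0,0,0],[-1,0,-12,0,0,0],[0,0,-2,0,0,0],[0,0,0,0,0,0]]' 50; python3 -c "from h import *;st()"
```

```text
t: 7.52
ee_pos: [0.5128, -0.2632, 0.0751]
tcp_rot: [2.976, 0.924, 0.027]
contact_force: [0.9, -0.2, 0.0]
finger_gap: 0.545
t 7.52 tcp [ 512.8 -263.2   75.1] local [11.6 -5.8 75.1] jaw deg -55.5 zax [ 0.024 -0.019 -1.   ] F [ 0.9 -0.2  0. ] gap 50.1 q [ 0.53  0.52 -0.14  1.89  0.11  0.71 -0.64]
```

```bash
python3 -m pendant '[[0,0,0,0,0,0],[0,0,0,0,0,0]]' 50; python3 -c "from h import *;st()"
```

```text
t: 7.68
ee_pos: [0.5146, -0.2636, 0.0773]
tcp_rot: [2.974, 0.924, 0.031]
contact_force: [-0.2, 0.1, 1.4]
finger_gap: 0.544
t 7.68 tcp [ 514.6 -263.6   77.3] local [13.2 -6.7 77.3] jaw deg -55.5 zax [ 0.027 -0.02  -0.999] F [-0.2  0.1  1.4] gap 49.9 q [ 0.53  0.52 -0.14  1.88  0.11  0.72 -0.64]
```

Run:
```python
from h import *
from rig import eyes,bot
o=[]
for n,r in (("side",(260,90)),("scene",(140,90))):
    f=eyes.get_image(n)["frame"][:,:,::-1]; o.append(cv2.resize(f[r[1]:r[1]+160,r[0]:r[0]+160],(400,400),interpolation=cv2.INTER_CUBIC))
cv2.imwrite("pics/g5.png",np.hstack(o)); st(); print(bot.get_state()["joint_efforts"].round(1),bot.get_state()["torque"].round(2))
```

```text
t 7.78 tcp [ 514.6 -263.7   77.2] local [13.2 -6.8 77.2] jaw deg -55.5 zax [ 0.027 -0.021 -0.999] F [-0.8 -0.4  0.5] gap 50.1 q [ 0.53  0.52 -0.14  1.88  0.11  0.72 -0.64]
[  0.  -52.9  -1.5 -21.5  -0.   -0.2  -0. ] [-0.01  0.15  0.  ]
```

View pics/g5.png

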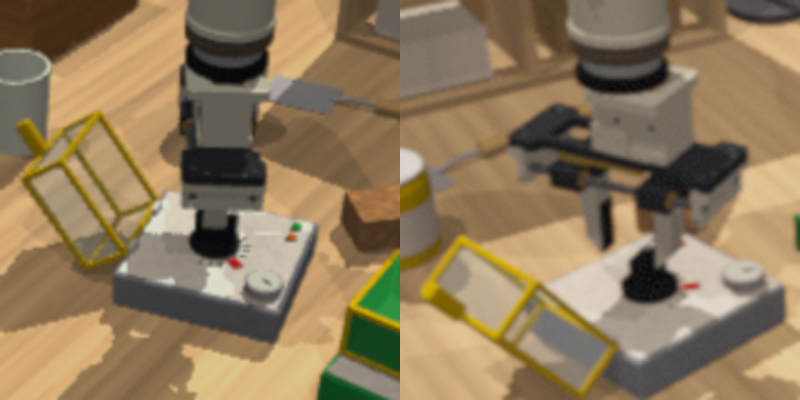

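Nothing is touching; the tool only drifted and tilted. I'll correct before going lower.

```bash
python3 -m pendant '[[-9,4,5,1.2,1.5,0],[0,0,0,0,0,0]]' 50; python3 -c "from h import *;st()"
```

```text
t: 7.95
ee_pos: [0.5058, -0.2595, 0.0832]
tcp_rot: [-3.0, -0.932, -0.002]
contact_force: [0.4, -0.1, -0.1]
finger_gap: 0.547
t 7.95 tcp [ 505.8 -259.5   83.2] local [ 5.8 -0.5 83.2] jaw deg -55.5 zax [ 0.001  0.001 -1.   ] F [ 0.4 -0.1 -0.1] gap 50.2 q [ 0.54  0.51 -0.14  1.88  0.1   0.76 -0.63]
```

```bash
python3 -m pendant '[[0,0,-14,0,0,0],[0,0,-9,0,0,0],[0,0,0,0,0,0]]' 50; python3 -c "from h import *;st()"
```

```text
t: 8.2
ee_pos: [0.5074, -0.2604, 0.0591]
tcp_rot: [2.997, 0.931, 0.008]
contact_force: [0.1, 0.2, 0.9]
finger_gap: 0.544
t 8.2 tcp [ 507.4 -260.4   59.1] local [ 7.1 -1.7 59.1] jaw deg -55.5 zax [ 0.006 -0.002 -1.   ] F [0.1 0.2 0.9] gap 49.9 q [ 0.54  0.55 -0.14  1.89  0.11  0.71 -0.63]
```

```bash
python3 -m pendant '[[-1,1,-1,0,0.3,0],[0,0,0,0,0,0],[0,0,0,0,0,0],[0,0,0,0,0,0],[0,0,0,0,0,0],[0,0,0,0,0,0],[0,0,0,0,0,0],[0,0,0,0,0,0]]' 0; python3 -c "from h import *;st()"
```

```text
t: 8.87
ee_pos: [0.506, -0.2591, 0.0555]
tcp_rot: [2.999, 0.932, -0.003]
contact_force: [0.2, 0.1, -2.1]
finger_gap: 0.148
t 8.87 tcp [ 506.  -259.1   55.5] local [ 6.1 -0.1 55.5] jaw deg -55.5 zax [-0.001 -0.002 -1.   ] F [ 0.2  0.1 -2.1] gap 13.6 q [ 0.53  0.55 -0.14  1.89  0.11  0.71 -0.64]
```

```bash
python3 -m pendant '[[0,0,0,0,0,-5],[0,0,0,0,0,-5],[0,0,0,0,0,-5],[0,0,0,0,0,-5]]' 0; python3 -c "from h import *;st()"
```

```text
t: 9.2
ee_pos: [0.5059, -0.2588, 0.0555]
tcp_rot: [3.119, 0.379, -0.002]
contact_force: [0.5, -0.3, -2.2]
finger_gap: 0.151
t 9.2 tcp [ 505.9 -258.8   55.5] local [ 6.1  0.2 55.5] jaw deg -76.1 zax [-0.002 -0.    -1.   ] F [ 0.5 -0.3 -2.2] gap 13.8 q [ 0.46  0.55 -0.05  1.89  0.04  0.71 -0.94]
```

Turning cleanly, with no stray forces. 36° to go.

```bash
python3 -m pendant '[[0,0,0,0,0,-5],[0,0,0,0,0,-5],[0,0,0,0,0,-5],[0,0,0,0,0,-5],[0,0,0,0,0,-5],[0,0,0,0,0,-5],[0,0,0,0,0,-4],[0,0,0,0,0,0]]' 0; python3 -c "from h import *;st()"
```

```text
t: 9.87
ee_pos: [0.5059, -0.2582, 0.0555]
tcp_rot: [-3.083, 0.601, 0.002]
contact_force: [1.0, -1.1, -2.1]
finger_gap: 0.148
t 9.87 tcp [ 505.9 -258.2   55.5] local [ 6.2  0.7 55.5] jaw deg -112.1 zax [-0.001  0.001 -1.   ] F [ 1.  -1.1 -2.1] gap 13.6 q [ 0.34  0.55  0.11  1.89 -0.09  0.7  -1.46]
```

```bash
python3 -m pendant '[[0,0,0,0,0,0],[0,0,0,0,0,0],[0,0,0,0,0,0],[0,0,0,0,0,0],[0,0,10,0,0,0],[0,0,20,0,0,0],[0,0,25,0,0,0],[0,0,30,0,0,0]]' 50; python3 -m pendant '[[0,0,35,0,0,0],[0,0,35,0,0,0],[0,0,30,0,0,0],[0,0,10,0,0,0],[0,0,0,0,0,0],[0,0,0,0,0,0]]' 50
python3 - <<'E'
from h import *;st()
from rig import eyes
d=eyes.get_image("wrist");np.savez("pics/w2.npz",**d);cv2.imwrite("pics/w2.png",d["frame"][:,:,::-1])
p=[.50007,-.26054,.2633]
for v in (1.2,1.3,1.35,1.4,1.5):
    b=.7-v; print(v,proj(d,loc2w(p,[(5-21*np.cos(b),-21*np.sin(b),82),(5+21*np.cos(b),21*np.sin(b),82)])).round(1).tolist())
c=proj(d,loc2w(p,[(5,0,60)]))[0].astype(int);print(c)
im=d["frame"][:,:,::-1]; x0,y0=max(c[0]-50,0),max(c[1]-50,0); print(x0,y0)
cv2.imwrite("pics/w2c.png",cv2.resize(im[y0:y0+100,x0:x0+100],(600,600),interpolation=cv2.INTER_CUBIC))
E
```

```text
t: 10.53
ee_pos: [0.5004, -0.2548, 0.1388]
tcp_rot: [-3.081, 0.585, 0.023]
contact_force: [0.9, 0.2, 0.8]
finger_gap: 0.543
t: 11.03
ee_pos: [0.5021, -0.2563, 0.2665]
tcp_rot: [-3.085, 0.583, 0.0]
contact_force: [0.4, -0.3, -0.6]
finger_gap: 0.548
t 11.03 tcp [ 502.1 -256.3  266.5] local [  3.    3.5 266.5] jaw deg -111.4 zax [ 0.     0.002 -1.   ] F [ 0.4 -0.3 -0.6] gap 50.3 q [ 0.31  0.28  0.14  1.74 -0.04  1.13 -1.48]
1.2 [[317.1, 240.9], [311.1, 197.0]]
1.3 [[314.8, 241.1], [313.3, 196.8]]
1.35 [[313.7, 241.1], [314.5, 196.8]]
1.4 [[312.6, 241.0], [315.6, 196.8]]
1.5 [[310.4, 240.8], [317.9, 197.1]]
[313 215]
263 165
```

View pics/w2c.png

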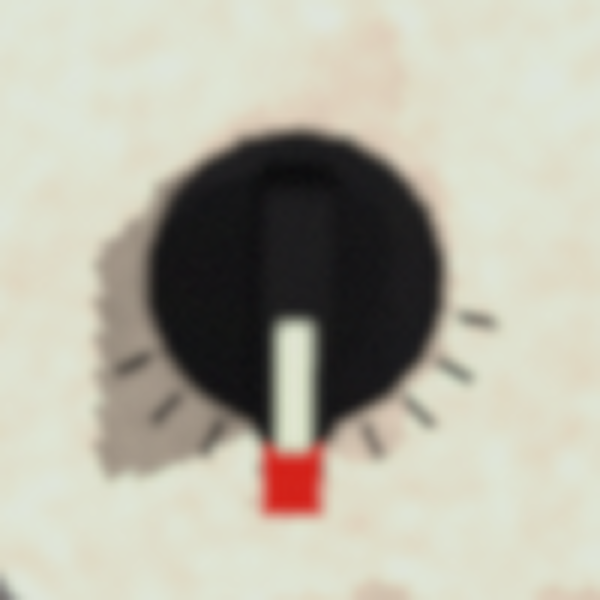

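View pics/w2.png

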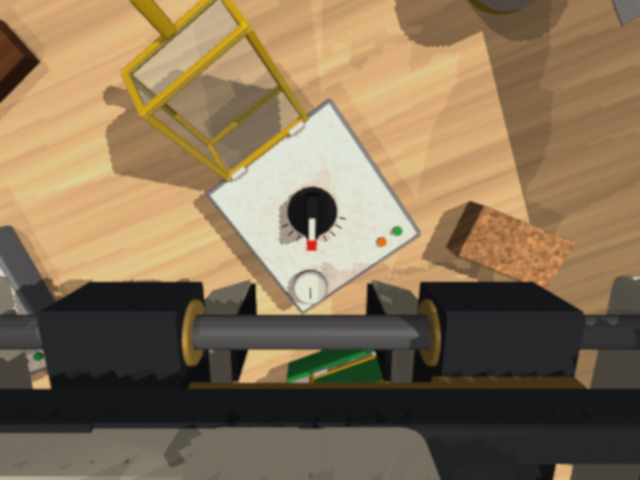

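The white pointer (312,230) points straight at the red mark (312,245). The cover is open at its stop and the gripper is 0.18 m above, touching nothing. Handing in.

```bash
python3 -c "
from rig import bot
print(bot.close_job())"
```

```text
the job is handed in; nothing more can be done
None
```

I opened the yellow-rimmed cover, then turned its knob clockwise to the red mark, and handed the job in at about 11 s.

- **Cover:** I lifted it by the tongue and carried it to about 2.1 rad. It then fell back to its stop, and the last wrist picture shows it still open.
- **Knob:** The start value was about 0.36. I turned it 57° clockwise, to a nominal 1.35 rad, and the close-up from above shows the white pointer in line with the red mark.
- **Forces and contact:** The wrist force never read more than about 11 N. The arm was well clear of everything at the end, and I went nowhere near the blue-rimmed unit or the green and orange look-alikes.
- **Disagreements:** The wrist camera put the console corners and knob 2–3 mm from the first fit, with the front-left corner off by up to 7 mm. The arm also drifted and tilted slightly on the way down to the knob, so I corrected that before gripping. Neither affected the result.

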